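# Set out a reagent row in reverse for the far side of the bench

## Task

Move the four amber bottles from the plywood carrier to the empty grey bench rack, one upright in each bay, in reverse order: as seen from the robot, the bottle at the left end of the carrier goes to the right end of the rack and so on, so that the pair working from the far side of the bench finds them in the order of the worksheet. The bottles are glass: set each down on the floor of its bay without dropping or tipping it. Leave the glass beaker where it stands.

Things in the scene. Friction and masses are not known exactly. Their poses are not given: they have to be found in the camera images.
- bottle_jar: Squat wide-mouth amber glass jar with a black screw cap nearly as wide as the jar: body 52 mm diameter, 84 mm high in all; the cap is 49 mm diameter and takes up 64 to 84 mm above the underside. 0.17 kg. Its origin is the centre of its underside, z up along its axis. Stands in the carrier at the start.
- bottle_tall: Round amber glass bottle with sloping shoulders, the tallest: body 44 mm diameter and straight up to 64 mm, 106 mm high in all; narrow black screw cap 28 mm diameter, 86 to 106 mm above the underside. 0.15 kg. Its origin is the centre of its underside, z up along its axis. Stands in the carrier at the start.
- bottle_square: Square-section amber glass bottle: body 44 x 44 mm and 64 mm high, 96 mm high in all; round black screw cap 34 mm diameter, 76 to 96 mm above the underside. 0.15 kg. Its origin is the centre of its underside, z up along its axis. x and y square to its flat sides. Stands in the carrier at the start.
- bottle_dropper: Slim amber glass dropper bottle: body 34 mm diameter and straight up to 54 mm, 104 mm high in all; black collar (cap) 24 mm diameter, 65 to 83 mm above the underside, with a thin dark rubber teat 15 mm wide on top of it up to 104 mm. 0.07 kg. Its origin is the centre of its underside, z up along its axis. Stands in the carrier at the start.
- insert_jar: White plastic insert, 68 x 68 mm, 20 mm high, with a through round hole 58 mm across, for the wide jar, which starts in it. Stays fixed in a bay of the carrier, marking that place in the row. Origin: centre of underside, on the carrier's floor; y along the row to the robot's left, x away from the robot. Carrier: fixed plywood tray 80 x 323 mm, 4 bays at 75 mm pitch, floor 5 mm thick, walls 32 mm and ends 50 mm above the bench.
- insert_tall: White plastic insert, 68 x 68 mm, 20 mm high, with a through round hole 52 mm across, for the tall bottle, which starts in it. Stays fixed in a bay of the carrier, marking that place in the row. Origin: centre of underside, on the carrier's floor; y along the row to the robot's left, x away from the robot. Carrier: fixed plywood tray 80 x 323 mm, 4 bays at 75 mm pitch, floor 5 mm thick, walls 32 mm and ends 50 mm above the bench.
- insert_square: White plastic insert, 68 x 68 mm, 20 mm high, with a through square hole 51 mm wide, for the square bottle, which starts in it. Stays fixed in a bay of the carrier, marking that place in the row. Origin: centre of underside, on the carrier's floor; y along the row to the robot's left, x away from the robot. Carrier: fixed plywood tray 80 x 323 mm, 4 bays at 75 mm pitch, floor 5 mm thick, walls 32 mm and ends 50 mm above the bench.
- insert_dropper: White plastic insert, 68 x 68 mm, 20 mm high, with a through round hole 42 mm across, for the dropper bottle, which starts in it. Stays fixed in a bay of the carrier, marking that place in the row. Origin: centre of underside, on the carrier's floor; y along the row to the robot's left, x away from the robot. Carrier: fixed plywood tray 80 x 323 mm, 4 bays at 75 mm pitch, floor 5 mm thick, walls 32 mm and ends 50 mm above the bench.
- bench_rack: Grey plastic bench rack, fixed, empty, left or right of the carrier: open tray 80 mm (x) by 305 mm (y), walls and three dividers 5 mm thick, 32 mm high above the bench, floor 5 mm thick. Four bays 70 x 70 mm inside, centred at x = 0, y = -112.5, -37.5, +37.5, +112.5 mm in its frame. Origin: centre of its underside on the bench; y along the row, to the robot's left; x away from the robot.
- beaker: Bystander: loose, empty clear glass beaker, 68 mm diameter, 90 mm high, standing beyond the racks. Origin at the centre of its underside.
There are look-alikes about, which are no part of the job. What is shaped like the insert_tall but turquoise is not meant.

How it is judged:
At the end, for the whole second after the job is handed in: All four bottles stand in the bench rack, one in each bay, on its floor (underside within about 5 mm of it), upright within 0.1 rad, released and at rest; their left-to-right order along the rack is the reverse of the order of their inserts along the carrier (x of bottle_jar in the frame of bench_rack between -0.03 and 0.03 m and y of bottle_jar in the frame of bench_rack between -0.14 and 0.14 m and z of each of bottle_jar, bottle_tall, bottle_square, bottle_dropper in the frame of bench_rack below 0.01 m and angle between each of bottle_jar, bottle_tall, bottle_square, bottle_dropper's own z axis and vertical below 0.1 rad and linear speed of each of bottle_jar, bottle_tall, bottle_square, bottle_dropper below 0.02 m/s and angular speed of each of bottle_jar, bottle_tall, bottle_square, bottle_dropper below 0.2 rad/s and contact force between each of bottle_jar, bottle_tall, bottle_square, bottle_dropper and the fingers below 0.05 N and x of bottle_tall in the frame of bench_rack between -0.03 and 0.03 m and y of bottle_tall in the frame of bench_rack between -0.14 and 0.14 m and x of bottle_square in the frame of bench_rack between -0.03 and 0.03 m and y of bottle_square in the frame of bench_rack between -0.14 and 0.14 m and x of bottle_dropper in the frame of bench_rack between -0.03 and 0.03 m and y of bottle_dropper in the frame of bench_rack between -0.14 and 0.14 m and ((y of insert_tall in the frame of insert_jar above 0 m and ((y of bottle_tall in the frame of bench_rack below -0.075 m and y of bottle_jar in the frame of bench_rack above -0.075 m) or (y of bottle_tall in the frame of bench_rack below 0 m and y of bottle_jar in the frame of bench_rack above 0 m) or (y of bottle_tall in the frame of bench_rack below 0.075 m and y of bottle_jar in the frame of bench_rack above 0.075 m))) or (y of insert_tall in the frame of insert_jar below 0 m and ((y of bottle_tall in the frame of bench_rack above -0.075 m and y of bottle_jar in the frame of bench_rack below -0.075 m) or (y of bottle_tall in the frame of bench_rack above 0 m and y of bottle_jar in the frame of bench_rack below 0 m) or (y of bottle_tall in the frame of bench_rack above 0.075 m and y of bottle_jar in the frame of bench_rack below 0.075 m)))) and ((y of insert_square in the frame of insert_jar above 0 m and ((y of bottle_square in the frame of bench_rack below -0.075 m and y of bottle_jar in the frame of bench_rack above -0.075 m) or (y of bottle_square in the frame of bench_rack below 0 m and y of bottle_jar in the frame of bench_rack above 0 m) or (y of bottle_square in the frame of bench_rack below 0.075 m and y of bottle_jar in the frame of bench_rack above 0.075 m))) or (y of insert_square in the frame of insert_jar below 0 m and ((y of bottle_square in the frame of bench_rack above -0.075 m and y of bottle_jar in the frame of bench_rack below -0.075 m) or (y of bottle_square in the frame of bench_rack above 0 m and y of bottle_jar in the frame of bench_rack below 0 m) or (y of bottle_square in the frame of bench_rack above 0.075 m and y of bottle_jar in the frame of bench_rack below 0.075 m)))) and ((y of insert_square in the frame of insert_tall above 0 m and ((y of bottle_square in the frame of bench_rack below -0.075 m and y of bottle_tall in the frame of bench_rack above -0.075 m) or (y of bottle_square in the frame of bench_rack below 0 m and y of bottle_tall in the frame of bench_rack above 0 m) or (y of bottle_square in the frame of bench_rack below 0.075 m and y of bottle_tall in the frame of bench_rack above 0.075 m))) or (y of insert_square in the frame of insert_tall below 0 m and ((y of bottle_square in the frame of bench_rack above -0.075 m and y of bottle_tall in the frame of bench_rack below -0.075 m) or (y of bottle_square in the frame of bench_rack above 0 m and y of bottle_tall in the frame of bench_rack below 0 m) or (y of bottle_square in the frame of bench_rack above 0.075 m and y of bottle_tall in the frame of bench_rack below 0.075 m)))) and ((y of insert_dropper in the frame of insert_jar above 0 m and ((y of bottle_dropper in the frame of bench_rack below -0.075 m and y of bottle_jar in the frame of bench_rack above -0.075 m) or (y of bottle_dropper in the frame of bench_rack below 0 m and y of bottle_jar in the frame of bench_rack above 0 m) or (y of bottle_dropper in the frame of bench_rack below 0.075 m and y of bottle_jar in the frame of bench_rack above 0.075 m))) or (y of insert_dropper in the frame of insert_jar below 0 m and ((y of bottle_dropper in the frame of bench_rack above -0.075 m and y of bottle_jar in the frame of bench_rack below -0.075 m) or (y of bottle_dropper in the frame of bench_rack above 0 m and y of bottle_jar in the frame of bench_rack below 0 m) or (y of bottle_dropper in the frame of bench_rack above 0.075 m and y of bottle_jar in the frame of bench_rack below 0.075 m)))) and ((y of insert_dropper in the frame of insert_tall above 0 m and ((y of bottle_dropper in the frame of bench_rack below -0.075 m and y of bottle_tall in the frame of bench_rack above -0.075 m) or (y of bottle_dropper in the frame of bench_rack below 0 m and y of bottle_tall in the frame of bench_rack above 0 m) or (y of bottle_dropper in the frame of bench_rack below 0.075 m and y of bottle_tall in the frame of bench_rack above 0.075 m))) or (y of insert_dropper in the frame of insert_tall below 0 m and ((y of bottle_dropper in the frame of bench_rack above -0.075 m and y of bottle_tall in the frame of bench_rack below -0.075 m) or (y of bottle_dropper in the frame of bench_rack above 0 m and y of bottle_tall in the frame of bench_rack below 0 m) or (y of bottle_dropper in the frame of bench_rack above 0.075 m and y of bottle_tall in the frame of bench_rack below 0.075 m)))) and ((y of insert_dropper in the frame of insert_square above 0 m and ((y of bottle_dropper in the frame of bench_rack below -0.075 m and y of bottle_square in the frame of bench_rack above -0.075 m) or (y of bottle_dropper in the frame of bench_rack below 0 m and y of bottle_square in the frame of bench_rack above 0 m) or (y of bottle_dropper in the frame of bench_rack below 0.075 m and y of bottle_square in the frame of bench_rack above 0.075 m))) or (y of insert_dropper in the frame of insert_square below 0 m and ((y of bottle_dropper in the frame of bench_rack above -0.075 m and y of bottle_square in the frame of bench_rack below -0.075 m) or (y of bottle_dropper in the frame of bench_rack above 0 m and y of bottle_square in the frame of bench_rack below 0 m) or (y of bottle_dropper in the frame of bench_rack above 0.075 m and y of bottle_square in the frame of bench_rack below 0.075 m))))); the robot touches nothing.
It fails at once if a bottle is tipped over or leaned far (angle between any of bottle_jar, bottle_tall, bottle_square, bottle_dropper's own z axis and vertical above 0.5 rad).
It fails at once if a bottle is dropped (falls free of the fingers by more than about 25 mm) ((linear speed of bottle_jar above 0.7 m/s and contact force between bottle_jar and the fingers below 0.05 N) or (linear speed of bottle_tall above 0.7 m/s and contact force between bottle_tall and the fingers below 0.05 N) or (linear speed of bottle_square above 0.7 m/s and contact force between bottle_square and the fingers below 0.05 N) or (linear speed of bottle_dropper above 0.7 m/s and contact force between bottle_dropper and the fingers below 0.05 N)).
It fails at once if the beaker is pushed more than 30 mm (distance of beaker from where it was at the start of the episode above 0.03 m).
It also fails if it takes over 106 s, if anything falls off the work surface, if the arm or the gripper's body presses on something with over 40 N, if the wrist force passes 120 N, or if a joint passes its speed limit or range.

## Robot

A 6-joint arm with a two-finger parallel gripper is mounted at the origin on the work surface. World frame = base frame: x ahead of the robot, y to its left, z up, the work surface at z = 0. Lengths are in m, angles in rad, forces in N, time in s.
With the tool pointing down it reaches from about 0.25 to 0.775 m from the base axis. Payload 4 kg.
Tool frame: the origin (TCP) lies midway between the tips of the shut fingers; the grasp point (between the pads) lies 19 mm behind it; y points along the fingers, x is the direction in which the jaws open and shut, and the axes are right-handed (so a half turn about y gives the same grasp; the last joint's range is limited). The gripper opens to 94 mm and grips with 3 to 60 N. Pads are 16 mm wide; open, the fingers measure 119 mm over their backs; the gripper's body (75 mm by 177 mm) begins 78 mm behind the grasp point.
Start: joints at [1.071, 0.087, 1.371, -0, 1.684, -0.103], TCP at [0.213, 0.507, 0.206] pointing down, gripper open.
Joint ranges: [-3.1, 3.1], [-0.76, 2.03], [0.27, 2.55], [-1.08, 4.22], [0.17, 2.65], [-2.57, 2.57]. Speed limits (rad/s): [2.79, 2.79, 3.14, 3.14, 3.14, 3.14].

## Interface

Orientations are given as [roll, pitch, yaw] about the fixed x, y, z axes, in that order (R = Rz(yaw) Ry(pitch) Rx(roll)).
In Python, from bench import robot, snapshot, camera_info, ticket gives the robot as it stands.
- The arm moves only by the shell command python3 -m creep 'ROWS'. ROWS is JSON, a list of rows, each an object with "slide": the shift along the tool's x, y, z in mm, a list of three; "roll": the turn about the tool's y in degrees; "grip": the closure, from 0 (fully open) to 1 (shut). In form: [{"slide": [x, y, z], "roll": roll, "grip": grip}, ...]. A call has 1 to 20 rows; each row is the pose to reach, as a shift and turn from the pose commanded when the call began, along the tool's axes at that moment; what a row does not reach only later rows make up. A row lasts 1/12 s, in which the tool goes at most 41.7 mm and 7.16 degrees, less where a joint would pass 70% of its speed; a pose out of reach is approached as far as the arm can. A call with a gripper value outside its range is refused whole. The fingers move at their own pace and stop on an object; the grip force is fixed at half the most. Time passes only in rows, so rows that repeat a pose let the fingers close. It gives the time, the measured TCP pose, the force and the opening at its end, in the units of the state.
- robot.get_obs(): the state, without advancing time (a new reading comes with each control period).
- snapshot(name): name is "scene" or "top"; returns the picture (480x640x3 uint8, red, green, blue); there is no depth.
- camera_info(name): a dict with "fx", "fy", "cx", "cy" (pixels), "cam_to_world" (4x4, takes a point from camera to world coordinates). Camera axes: x right, y down, z forward; pixel columns grow to the right and rows downward; lengths in m; the calibration is good to about 2 mm. A picture is of the moment at which its call begins. camera_info takes no time and is no camera call.
- ticket.close_job(): hands the job in, once; it reports no verdict.
The state is a dict: "time": time; "joint_positions": joint angles; "qvel": joint speeds; "joint_torque": joint torques, N m; "tool_pos": TCP position; "ee_rot": TCP orientation; "wrist_force": force on the tool from outside, world axes, zero at the start; "wrist_torque": the same for the moment, N m; "width": finger opening in m.
Only numpy, scipy, OpenCV 4.12 (cv2) and the standard library are available. Lean on these libraries where they do the work, as an engineer would, in place of code of your own. Each camera call takes 0.05 s, during which the arm holds its last target.

## Working session

There is one attempt and no reset: what is moved stays moved. The work goes in short steps, Python scripts to look and compute and a shell command to move; the robot and the scene stay as the last step left them, time stands still between calls to the robot, and variables do not carry over. Pictures are saved under pics/ and viewed, and the job is handed in when it is done.

```bash
ls; mkdir -p pics; python3 - <<'E'
from bench import robot, snapshot, camera_info
import cv2,numpy as np
for n in("scene","top"):
    cv2.imwrite(f"pics/{n}0.png",snapshot(n)[:,:,::-1])
    print(n,camera_info(n))
o=robot.get_obs()
for k,v in o.items(): print(k,np.round(v,4))
E
```

```text
pics
scene {'fx': 492.06954050615815, 'fy': 492.06954050615815, 'cx': 314.6783851257709, 'cy': 244.69549907368898, 'cam_to_world': array([[-2.87126713e-01,  6.78184895e-01, -6.76478750e-01,
         1.21730368e+00],
       [ 9.57892148e-01,  2.03977612e-01, -2.02078614e-01,
         2.31476702e-01],
       [ 9.39856369e-04, -7.06015851e-01, -7.08195407e-01,
         7.20724517e-01],
       [ 0.00000000e+00,  0.00000000e+00,  0.00000000e+00,
         1.00000000e+00]])}
top {'fx': 578.340379226213, 'fy': 578.340379226213, 'cx': 314.71466162239483, 'cy': 240.02278055569445, 'cam_to_world': array([[-0.00390677, -0.99576092,  0.0918963 ,  0.43002788],
       [-0.9998251 ,  0.00220884, -0.01857112,  0.06727315],
       [ 0.01828942, -0.09195278, -0.99559539,  1.24096455],
       [ 0.        ,  0.        ,  0.        ,  1.        ]])}
time 0.1
joint_positions [ 1.0709e+00  8.7900e-02  1.3721e+00 -1.0000e-04  1.6836e+00 -1.0310e-01]
qvel [-0.0002 -0.0017 -0.0045  0.0006  0.0011 -0.0001]
joint_torque [ 1.70000e-03 -3.41252e+01 -3.03302e+01  7.20000e-02  3.05000e-02
 -1.00000e-04]
tool_pos [0.2123 0.5068 0.2044]
ee_rot [-1.5706  0.002   1.174 ]
wrist_force [-0.1871  0.3701 -0.5235]
wrist_torque [0.0367 0.0042 0.011 ]
width 0.0937
```

View pics/scene0.png

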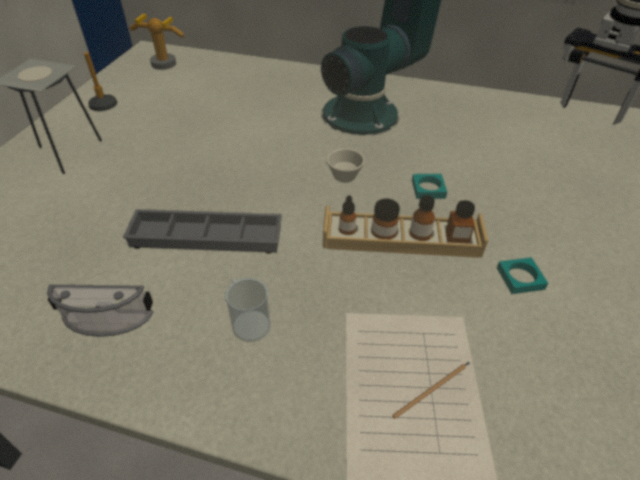

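View pics/top0.png

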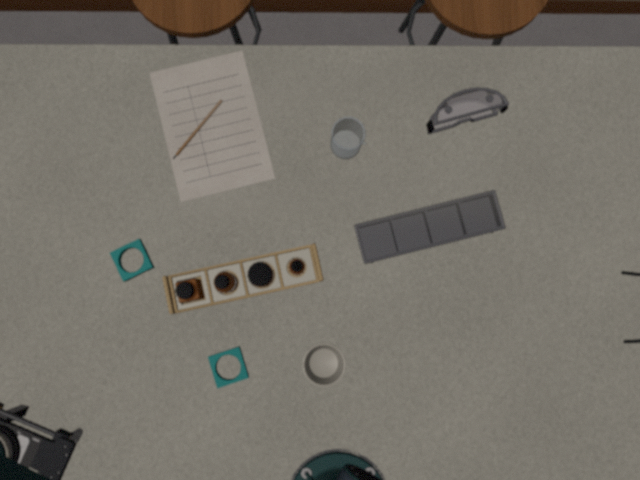

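```bash
python3 - <<'E'
import cv2
a=cv2.imread("pics/top0.png"); b=cv2.imread("pics/scene0.png")
cv2.imwrite("pics/c_top.png",cv2.resize(a[235:325,155:335],None,fx=4.4,fy=4.4,interpolation=cv2.INTER_CUBIC))
cv2.imwrite("pics/c_rack.png",cv2.resize(a[180:275,345:515],None,fx=4.6,fy=4.6,interpolation=cv2.INTER_CUBIC))
cv2.imwrite("pics/c_scene.png",cv2.resize(b[165:295,315:555],None,fx=3.3,fy=3.3,interpolation=cv2.INTER_CUBIC))
E
```

```text
(no output)
```

View pics/c_top.png

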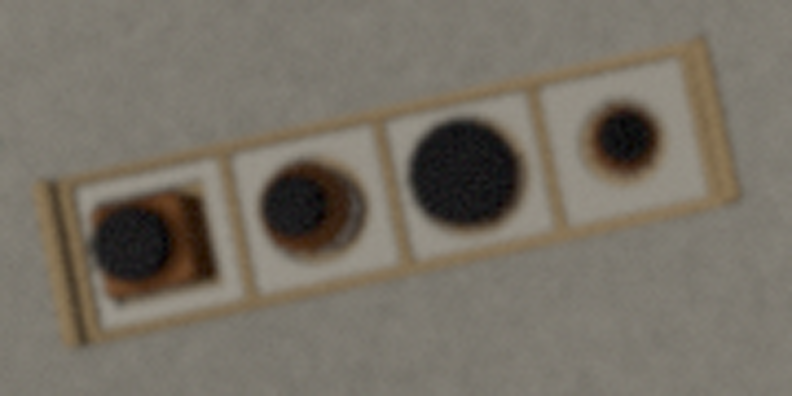

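View pics/c_rack.png

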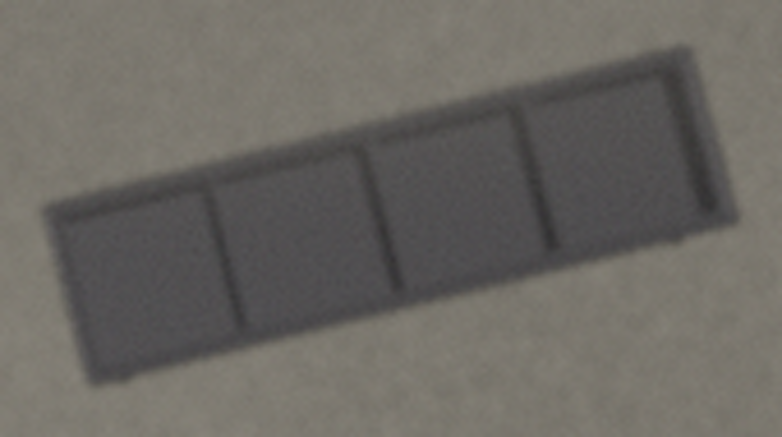

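View pics/c_scene.png

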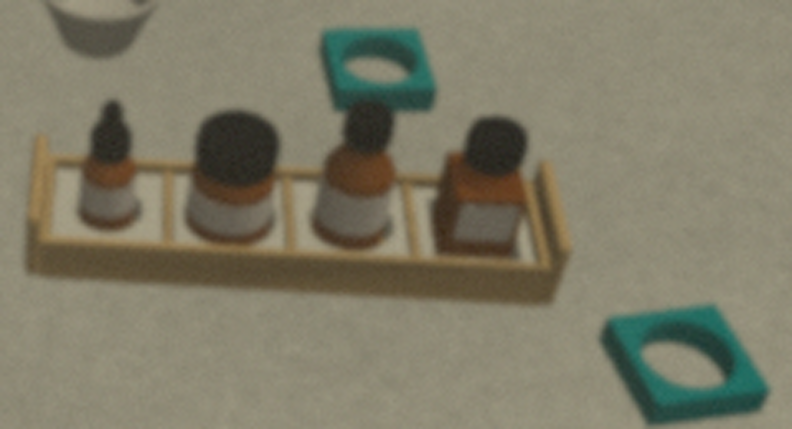

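```bash
cat > h.py <<'E'
import numpy as np, cv2
from bench import camera_info
def ray(n,uv,z):
    c=camera_info(n);T=c["cam_to_world"]
    d=T[:3,:3]@np.array([(uv[0]-c["cx"])/c["fx"],(uv[1]-c["cy"])/c["fy"],1.])
    o=T[:3,3]; return (o+d*(z-o[2])/d[2])[:2]
def blobs(m,amin):
    n,l,s,c=cv2.connectedComponentsWithStats(m.astype(np.uint8))
    return [(c[i],s[i],l==i) for i in range(1,n) if s[i,4]>=amin]
E
python3 - <<'E'
from h import *
a=cv2.imread("pics/top0.png"); b=cv2.imread("pics/scene0.png")
def dark(im,box):
    x0,y0,x1,y1=box; m=np.zeros(im.shape[:2],bool); m[y0:y1,x0:x1]=im[y0:y1,x0:x1].max(2)<50; return m
H=dict(square=86,tall=96,jar=74,dropper=76)
print("top")
for c,s,_ in sorted(blobs(dark(a,(165,240,330,320)),25),key=lambda t:t[0][0]): print(c.round(1),s,end=" ");print([(k,ray("top",c,.005+h/1e3).round(4)) for k,h in H.items()])
print("scene")
for c,s,_ in sorted(blobs(dark(b,(320,190,490,250)),25),key=lambda t:-t[0][0]): print(c.round(1),s);print([(k,ray("scene",c,.005+h/1e3).round(4)) for k,h in H.items()])
# rack
g=a.astype(int); m=np.zeros(a.shape[:2],bool); m[180:280,345:520]=(g[180:280,345:520].max(2)<100)
bl=max(blobs(m,500),key=lambda t:t[1][4])
cnt,_=cv2.findContours(bl[2].astype(np.uint8),0,1); r=cv2.minAreaRect(cnt[0])
P=cv2.boxPoints(r); print("rack",r,P)
W=np.array([ray("top",p,.032) for p in P]);print(W.round(4), W.mean(0).round(4),[np.linalg.norm(W[i]-W[i-1]).round(4) for i in range(4)])
# carrier plywood
hsv=cv2.cvtColor(a,cv2.COLOR_BGR2HSV); m=np.zeros(a.shape[:2],bool); s=hsv[235:325,155:335]; m[235:325,155:335]=(s[...,1]>75)
bl=max(blobs(m,200),key=lambda t:t[1][4])
cnt,_=cv2.findContours(bl[2].astype(np.uint8),0,1); r=cv2.minAreaRect(cnt[0])
P=cv2.boxPoints(r); W=np.array([ray("top",p,.04) for p in P]);print("carrier",P,W.round(4), W.mean(0).round(4),[np.linalg.norm(W[i]-W[i-1]).round(4) for i in range(4)])
print(np.median(a[220:230,405:420],(0,1)),np.median(a[200:210,300:320],(0,1)))
E
```

```text
top
[185.3 289.8] [177 282  18  17 239] [('square', array([0.438 , 0.3017])), ('tall', array([0.438 , 0.2997])), ('jar', array([0.4381, 0.3042])), ('dropper', array([0.4381, 0.3038]))]
[199.7 288.7] [197 280   6  18  43] [('square', array([0.4401, 0.2733])), ('tall', array([0.44  , 0.2715])), ('jar', array([0.4402, 0.2755])), ('dropper', array([0.4401, 0.2751]))]
[222.5 281.3] [215 274  16  15 177] [('square', array([0.4547, 0.2285])), ('tall', array([0.4544, 0.2271])), ('jar', array([0.4549, 0.2302])), ('dropper', array([0.4549, 0.2299]))]
[260.1 274.1] [249 263  23  23 429] [('square', array([0.4686, 0.1543])), ('tall', array([0.4683, 0.1536])), ('jar', array([0.469 , 0.1552])), ('dropper', array([0.4689, 0.1551]))]
[296.8 265.7] [291 260  12  12 108] [('square', array([0.485 , 0.0816])), ('tall', array([0.4845, 0.0815])), ('jar', array([0.4856, 0.0817])), ('dropper', array([0.4855, 0.0817]))]
scene
[464.5 209.2] [457 202  17  16 199]
[('square', array([0.4383, 0.3032])), ('tall', array([0.4506, 0.3021])), ('jar', array([0.4234, 0.3046])), ('dropper', array([0.4259, 0.3044]))]
[426
[... 516 characters left out ...]
ay([0.4854, 0.0821]))]
rack ((429.58831787109375, 226.3529510498047), (41.231056213378906, 146.49151611328125), 75.96376037597656) [[353.52948 224.11765]
 [495.64716 188.58826]
 [505.64716 228.58826]
 [363.52948 264.11765]]
[[ 0.5751 -0.0372]
 [ 0.6508 -0.341 ]
 [ 0.565  -0.3595]
 [ 0.4907 -0.0574]] [ 0.5704 -0.1988] [np.float64(0.0868), np.float64(0.3131), np.float64(0.0877), np.float64(0.3112)]
carrier [[161.56728 276.74484]
 [314.73346 243.51067]
 [322.74683 280.44174]
 [169.58063 313.6759 ]] [[0.4655 0.3613]
 [0.5336 0.0449]
 [0.4567 0.0285]
 [0.3898 0.3434]] [0.4614 0.1945] [np.float64(0.0778), np.float64(0.3236), np.float64(0.0786), np.float64(0.3218)]
[81.5 80.  82. ] [111. 120. 124.]
```

```bash
cat >> h.py <<'E'
def proj(n,p):
    c=camera_info(n);q=np.linalg.inv(c["cam_to_world"])@np.append(p,1.)
    return np.array([c["fx"]*q[0]/q[2]+c["cx"],c["fy"]*q[1]/q[2]+c["cy"]])
RC=np.array([.572,-.2005]);RY=np.radians(13.9)
def rackp(x,y,z):
    c,s=np.cos(RY),np.sin(RY); return np.array([RC[0]+c*x-s*y,RC[1]+s*x+c*y,z])
B=dict(square=(.438,.302),tall=(.4538,.228),jar=(.4697,.156),dropper=(.4855,.082))
E
python3 - <<'E'
from h import *
out=[]
for n,box in(("top",(345,180,515,275)),("scene",(115,195,295,265))):
    im=cv2.imread(f"pics/{n}0.png"); x0,y0,x1,y1=box;k=4.4
    im=cv2.resize(im[y0:y1,x0:x1],None,fx=k,fy=k,interpolation=cv2.INTER_CUBIC)
    f=lambda p:tuple(int(v) for v in (proj(n,p)-[x0,y0]+.5)*k)
    P=[f(rackp(x,y,.032)) for x,y in((.04,.1525),(.04,-.1525),(-.04,-.1525),(-.04,.1525))]
    for i in range(4): cv2.line(im,P[i-1],P[i],(0,255,0),1)
    for yb in(-.1125,-.0375,.0375,.1125):
        Q=[f(rackp(x,yb+y,.005)) for x,y in((.035,.035),(.035,-.035),(-.035,-.035),(-.035,.035))]
        for i in range(4): cv2.line(im,Q[i-1],Q[i],(0,0,255),1)
    cv2.imwrite(f"pics/ov_{n}.png",im)
E
```

```text
(no output)
```

View pics/ov_top.png

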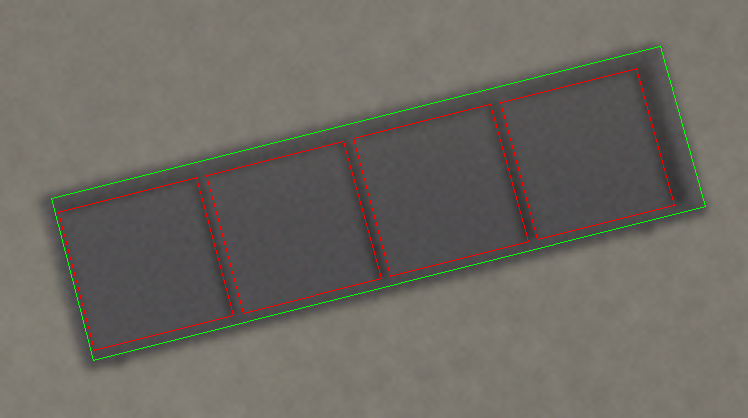

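View pics/ov_scene.png

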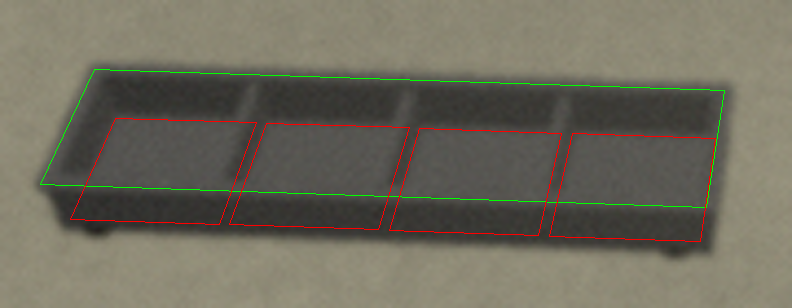

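```bash
cat >> h.py <<'E'
from bench import robot
def st():
    o=robot.get_obs(); print("t",round(o["time"],2),"pos",np.round(o["tool_pos"],4),"rot",np.degrees(o["ee_rot"]).round(2),"F",np.round(o["wrist_force"],2),"w",round(float(o["width"]),4),"q",np.round(o["joint_positions"],2)); return o
def go(x,y,z,yawdeg):
    o=st(); y0=o["ee_rot"][2]; p=np.array(o["tool_pos"]); d=(np.array([x,y,z])-p)*1e3
    c,s=np.cos(y0),np.sin(y0)
    print("slide",np.round([d[0]*c+d[1]*s,-d[2],-d[0]*s+d[1]*c],1),"roll",round(np.degrees(y0)-yawdeg,2),"dist",np.linalg.norm(d).round(0))
E
python3 - <<'E'
from h import *
go(*B["dropper"],.16,12.2)
E
```

```text
t 0.1 pos [0.2123 0.5068 0.2044] rot [-89.99   0.12  67.27] F [-0.19  0.37 -0.52] w 0.0937 q [ 1.07  0.09  1.37 -0.    1.68 -0.1 ]
slide [-286.2   44.4 -416.1] roll 55.07 dist 507.0
```

```bash
python3 -m creep '[{"slide":[-20,0,-30],"roll":4,"grip":0},{"slide":[-45,0,-65],"roll":9,"grip":0},{"slide":[-66,0,-96],"roll":14,"grip":0},{"slide":[-87,0,-127],"roll":19,"grip":0},{"slide":[-108,0,-158],"roll":24,"grip":0},{"slide":[-129,0,-189],"roll":29,"grip":0},{"slide":[-150,0,-220],"roll":34,"grip":0},{"slide":[-171,0,-251],"roll":39,"grip":0},{"slide":[-192,5,-282],"roll":44,"grip":0},{"slide":[-213,10,-313],"roll":49,"grip":0},{"slide":[-234,20,-344],"roll":53,"grip":0},{"slide":[-255,30,-375],"roll":55,"grip":0},{"slide":[-270,38,-395],"roll":55.1,"grip":0},{"slide":[-280,42,-408],"roll":55.1,"grip":0},{"slide":[-286,44,-416],"roll":55.1,"grip":0},{"slide":[-286,44,-416],"roll":55.1,"grip":0},{"slide":[-286,44,-416],"roll":55.1,"grip":0}]'
python3 - <<'E'
from h import *
go(*B["dropper"],.037,12.2)
E
```

```text
time: 1.52
tool_pos: [0.4855, 0.083, 0.1613]
ee_rot: [-1.57, 0.001, 0.212]
wrist_force: [0.1, 0.2, 0.4]
width: 0.094
t 1.52 pos [0.4855 0.083  0.1613] rot [-8.995e+01  4.000e-02  1.214e+01] F [0.14 0.19 0.37] w 0.094 q [ 0.05 -0.03  1.58  0.    1.59 -0.16]
slide [ -0.2 124.3  -1. ] roll -0.06 dist 124.0
```

```bash
python3 -m creep '[{"slide":[0,15,-1],"roll":0,"grip":0},{"slide":[0,40,-1],"roll":0,"grip":0},{"slide":[0,65,-1],"roll":0,"grip":0},{"slide":[0,85,-1],"roll":0,"grip":0},{"slide":[0,103,-1],"roll":0,"grip":0},{"slide":[0,115,-1],"roll":0,"grip":0},{"slide":[0,121,-1],"roll":0,"grip":0},{"slide":[0,123,-1],"roll":0,"grip":0},{"slide":[0,123,-1],"roll":0,"grip":0},{"slide":[0,123,-1],"roll":0,"grip":0}]'
python3 - <<'E'
from h import *
from bench import snapshot
st()
a=snapshot("scene")[:,:,::-1];b=snapshot("top")[:,:,::-1]
cv2.imwrite("pics/g1.png",np.hstack([cv2.resize(a[120:300,260:500],(400,300)),cv2.resize(b[180:340,190:400],(394,300))]))
E
```

```text
time: 2.35
tool_pos: [0.4867, 0.0823, 0.0397]
ee_rot: [-1.571, -0.002, 0.213]
wrist_force: [0.7, 0.1, 0.9]
width: 0.0943
t 2.35 pos [0.4867 0.0823 0.0397] rot [-90.01  -0.12  12.21] F [0.71 0.13 0.93] w 0.0943 q [ 0.05  0.06  1.74  0.    1.34 -0.16]
```

View pics/g1.png

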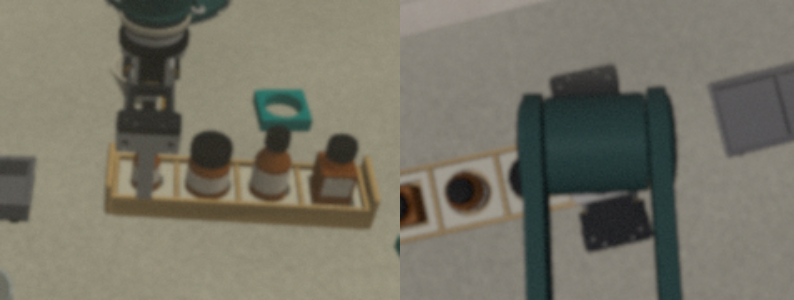

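The fingers straddle the dropper bottle (scene crop ≈(148,170)), with both fingers clear of the walls. Next I close them.

```bash
python3 -m creep '[{"slide":[0,2,0],"roll":0,"grip":0.3},{"slide":[0,2,0],"roll":0,"grip":0.5},{"slide":[0,2,0],"roll":0,"grip":0.7},{"slide":[0,2,0],"roll":0,"grip":1},{"slide":[0,2,0],"roll":0,"grip":1},{"slide":[0,2,0],"roll":0,"grip":1},{"slide":[0,2,0],"roll":0,"grip":1},{"slide":[0,2,0],"roll":0,"grip":1},{"slide":[0,2,0],"roll":0,"grip":1},{"slide":[0,2,0],"roll":0,"grip":1}]'
```

```text
time: 3.28
tool_pos: [0.4861, 0.0818, 0.0365]
ee_rot: [-1.571, -0.0, 0.212]
wrist_force: [0.2, -0.2, -0.4]
width: 0.0335
```

```bash
python3 -m creep '[{"slide":[0,-5,0],"roll":0,"grip":1},{"slide":[0,-15,0],"roll":0,"grip":1},{"slide":[0,-30,0],"roll":0,"grip":1},{"slide":[0,-50,0],"roll":0,"grip":1},{"slide":[0,-70,0],"roll":0,"grip":1},{"slide":[0,-90,0],"roll":0,"grip":1},{"slide":[0,-105,0],"roll":0,"grip":1},{"slide":[0,-115,0],"roll":0,"grip":1},{"slide":[0,-118,0],"roll":0,"grip":1},{"slide":[0,-118,0],"roll":0,"grip":1}]'
python3 - <<'E'
from h import *
from bench import snapshot
for y in (.1125,.0375,-.0375,-.1125): print(rackp(0,y,0).round(4))
go(*rackp(0,.1125,.155),13.9)
a=snapshot("scene")[:,:,::-1]
cv2.imwrite("pics/g2.png",cv2.resize(a[100:300,260:500],(480,400)))
E
```

```text
time: 4.12
tool_pos: [0.4864, 0.0818, 0.1556]
ee_rot: [-1.571, -0.002, 0.212]
wrist_force: [-0.6, -0.2, -0.9]
width: 0.0333
[ 0.545  -0.0913  0.    ]
[ 0.563  -0.1641  0.    ]
[ 0.581  -0.2369  0.    ]
[ 0.599  -0.3097  0.    ]
t 4.12 pos [0.4864 0.0818 0.1556] rot [-90.01  -0.12  12.17] F [-0.58 -0.21 -0.86] w 0.0333 q [ 0.05 -0.03  1.59  0.    1.58 -0.16]
slide [  20.8    0.6 -181.5] roll -1.73 dist 183.0
```

View pics/g2.png

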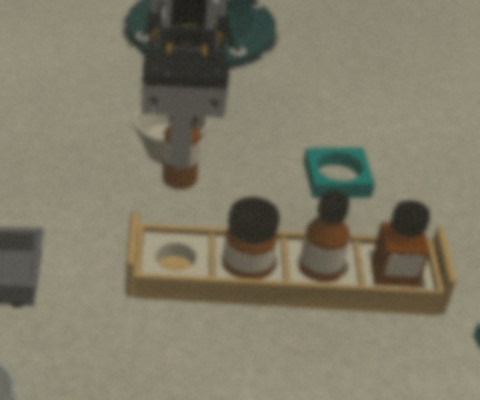

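The dropper bottle hangs upright and its insert is empty at (175,255) in the crop. Next I carry it across to the left bay.

```bash
python3 -m creep '[{"slide":[1,0,-8],"roll":0,"grip":1},{"slide":[3,0,-24],"roll":-0.3,"grip":1},{"slide":[5,0,-45],"roll":-0.6,"grip":1},{"slide":[8,0,-70],"roll":-0.9,"grip":1},{"slide":[11,0,-95],"roll":-1.2,"grip":1},{"slide":[14,0,-120],"roll":-1.5,"grip":1},{"slide":[17,0,-143],"roll":-1.7,"grip":1},{"slide":[19,0,-162],"roll":-1.7,"grip":1},{"slide":[20.5,0,-175],"roll":-1.7,"grip":1},{"slide":[21,0,-181],"roll":-1.7,"grip":1},{"slide":[21,0,-181.5],"roll":-1.7,"grip":1},{"slide":[21,0,-181.5],"roll":-1.7,"grip":1}]'
python3 - <<'E'
from h import *
go(*rackp(0,.1125,.0375),13.9)
E
```

```text
time: 5.17
tool_pos: [0.5443, -0.0909, 0.1539]
ee_rot: [-1.57, 0.001, 0.242]
wrist_force: [-0.4, -0.1, -1.2]
width: 0.0335
t 5.17 pos [ 0.5443 -0.0909  0.1539] rot [-8.993e+01  5.000e-02  1.386e+01] F [-0.42 -0.13 -1.23] w 0.0335 q [-0.27  0.11  1.45  0.    1.58 -0.51]
slide [  0.5 116.4  -0.5] roll -0.04 dist 116.0
```

```bash
python3 -m creep '[{"slide":[0.5,8,-0.5],"roll":0,"grip":1},{"slide":[0.5,24,-0.5],"roll":0,"grip":1},{"slide":[0.5,44,-0.5],"roll":0,"grip":1},{"slide":[0.5,64,-0.5],"roll":0,"grip":1},{"slide":[0.5,82,-0.5],"roll":0,"grip":1},{"slide":[0.5,97,-0.5],"roll":0,"grip":1},{"slide":[0.5,106,-0.5],"roll":0,"grip":1},{"slide":[0.5,111,-0.5],"roll":0,"grip":1},{"slide":[0.5,113,-0.5],"roll":0,"grip":1},{"slide":[0.5,114,-0.5],"roll":0,"grip":1},{"slide":[0.5,115,-0.5],"roll":0,"grip":1},{"slide":[0.5,115,-0.5],"roll":0,"grip":1},{"slide":[0.5,115,-0.5],"roll":0,"grip":1}]'
```

```text
time: 6.25
tool_pos: [0.5459, -0.0918, 0.0404]
ee_rot: [-1.572, -0.001, 0.242]
wrist_force: [0.1, 0.3, -0.5]
width: 0.0332
```

```bash
python3 -m creep '[{"slide":[0,1,0],"roll":0,"grip":1},{"slide":[0,2,0],"roll":0,"grip":1},{"slide":[0,2.5,0],"roll":0,"grip":1},{"slide":[0,3,0],"roll":0,"grip":1},{"slide":[0,3,0],"roll":0,"grip":1},{"slide":[0,3,0],"roll":0,"grip":1}]'
```

```text
time: 6.75
tool_pos: [0.5453, -0.0916, 0.0365]
ee_rot: [-1.571, -0.0, 0.242]
wrist_force: [-0.8, 0.3, 0.5]
width: 0.0329
```

```bash
python3 -m creep '[{"slide":[0,0,0],"roll":0,"grip":0.6},{"slide":[0,0,0],"roll":0,"grip":0.5},{"slide":[0,0,0],"roll":0,"grip":0.3},{"slide":[0,0,0],"roll":0,"grip":0},{"slide":[0,0,0],"roll":0,"grip":0},{"slide":[0,0,0],"roll":0,"grip":0}]'
python3 - <<'E'
from h import *
from bench import snapshot
a=snapshot("scene")[:,:,::-1]
cv2.imwrite("pics/g3.png",cv2.resize(a[100:300,160:400],(480,400)))
E
```

```text
time: 7.25
tool_pos: [0.5453, -0.0916, 0.0365]
ee_rot: [-1.571, -0.0, 0.242]
wrist_force: [0.2, 0.5, 0.0]
width: 0.0673
```

View pics/g3.png

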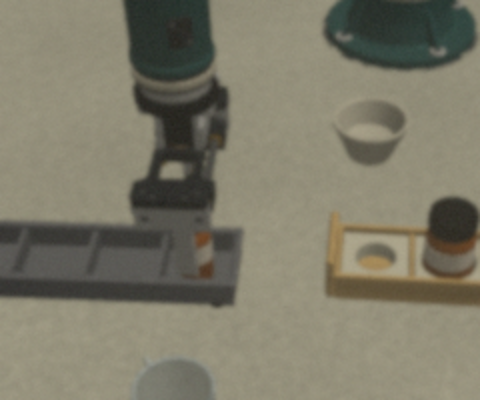

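The dropper bottle stands upright in the left bay (crop (203,255)) and is free of the fingers. I'll go up and back for the jar.

```bash
python3 -m creep '[{"slide":[0,0,0],"roll":0,"grip":0},{"slide":[0,0,0],"roll":0,"grip":0},{"slide":[0,-10,0],"roll":0,"grip":0},{"slide":[0,-35,0],"roll":0,"grip":0},{"slide":[0,-70,0],"roll":0,"grip":0},{"slide":[0,-105,0],"roll":0,"grip":0},{"slide":[0,-125,0],"roll":0,"grip":0},{"slide":[0,-130,0],"roll":0,"grip":0},{"slide":[0,-130,0],"roll":0,"grip":0}]'
python3 - <<'E'
from h import *
go(*B["jar"],.16,12.2)
E
```

```text
time: 8.05
tool_pos: [0.5465, -0.0919, 0.1692]
ee_rot: [-1.573, -0.005, 0.242]
wrist_force: [-0.0, -0.2, -1.0]
width: 0.094
t 8.05 pos [ 0.5465 -0.0919  0.1692] rot [-90.14  -0.27  13.86] F [-0.01 -0.24 -1.01] w 0.094 q [-0.27  0.1   1.43  0.    1.61 -0.51]
slide [-15.2   9.2 259.1] roll 1.66 dist 260.0
```

```bash
python3 -m creep '[{"slide":[-1,0,15],"roll":0.5,"grip":0},{"slide":[-3,0,45],"roll":1,"grip":0},{"slide":[-5,0,82],"roll":1.7,"grip":0},{"slide":[-7,0,120],"roll":1.7,"grip":0},{"slide":[-9,0,158],"roll":1.7,"grip":0},{"slide":[-11,3,196],"roll":1.7,"grip":0},{"slide":[-13,6,228],"roll":1.7,"grip":0},{"slide":[-14.5,8,250],"roll":1.7,"grip":0},{"slide":[-15,9,259],"roll":1.7,"grip":0},{"slide":[-15,9,259],"roll":1.7,"grip":0},{"slide":[-15,9,259],"roll":1.7,"grip":0}]'
python3 - <<'E'
from h import *
go(*B["jar"],.039,12.2)
E
```

```text
time: 8.97
tool_pos: [0.4682, 0.1556, 0.1561]
ee_rot: [-1.572, 0.002, 0.213]
wrist_force: [0.5, 0.0, -0.2]
width: 0.0939
t 8.97 pos [0.4682 0.1556 0.1561] rot [-90.05   0.14  12.2 ] F [ 0.52  0.   -0.2 ] w 0.0939 q [ 0.21 -0.02  1.58 -0.    1.59 -0.01]
slide [  1.5 117.1   0. ] roll -0.0 dist 117.0
```

```bash
python3 -m creep '[{"slide":[1,15,0],"roll":0,"grip":0},{"slide":[1,40,0],"roll":0,"grip":0},{"slide":[1,65,0],"roll":0,"grip":0},{"slide":[1,85,0],"roll":0,"grip":0},{"slide":[1,100,0],"roll":0,"grip":0},{"slide":[1,110,0],"roll":0,"grip":0},{"slide":[1,115,0],"roll":0,"grip":0},{"slide":[1,117,0],"roll":0,"grip":0},{"slide":[1,117,0],"roll":0,"grip":0.2},{"slide":[1,117,0],"roll":0,"grip":0.3},{"slide":[1,117,0],"roll":0,"grip":0.5},{"slide":[1,117,0],"roll":0,"grip":1},{"slide":[1,117,0],"roll":0,"grip":1},{"slide":[1,117,0],"roll":0,"grip":1},{"slide":[1,117,0],"roll":0,"grip":1},{"slide":[1,117,0],"roll":0,"grip":1},{"slide":[1,117,0],"roll":0,"grip":1}]'
```

```text
time: 10.38
tool_pos: [0.4703, 0.1567, 0.041]
ee_rot: [-1.571, -0.002, 0.212]
wrist_force: [0.3, -0.0, 1.5]
width: 0.051
```

```bash
python3 -m creep '[{"slide":[0,-5,0],"roll":0,"grip":1},{"slide":[0,-15,0],"roll":0,"grip":1},{"slide":[0,-30,0],"roll":0,"grip":1},{"slide":[0,-50,0],"roll":0,"grip":1},{"slide":[0,-70,0],"roll":0,"grip":1},{"slide":[0,-90,0],"roll":0,"grip":1},{"slide":[0,-108,0],"roll":0,"grip":1},{"slide":[0,-120,0],"roll":0,"grip":1},{"slide":[0,-125,0],"roll":0,"grip":1},{"slide":[0,-125,0],"roll":0,"grip":1}]'
python3 - <<'E'
from h import *
from bench import snapshot
go(*rackp(0,.0375,.168),13.9)
a=snapshot("scene")[:,:,::-1]
cv2.imwrite("pics/g4.png",cv2.resize(a[100:300,260:500],(480,400)))
E
```

```text
time: 11.22
tool_pos: [0.4701, 0.1566, 0.1669]
ee_rot: [-1.571, -0.002, 0.212]
wrist_force: [0.1, 0.5, -0.9]
width: 0.0513
t 11.22 pos [0.4701 0.1566 0.1669] rot [-90.    -0.12  12.17] F [ 0.1   0.5  -0.87] w 0.0513 q [ 0.21 -0.03  1.56  0.    1.6  -0.01]
slide [  23.2   -1.1 -333. ] roll -1.73 dist 334.0
```

View pics/g4.png

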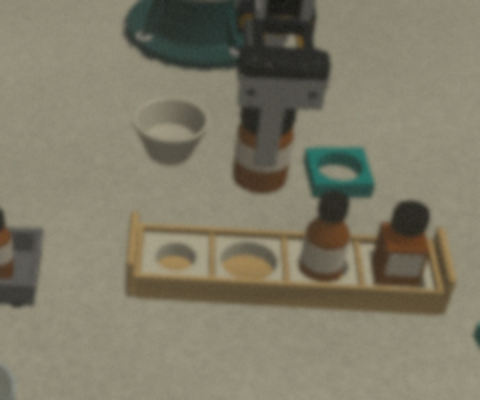

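The jar hangs upright in the fingers and its insert is empty at (248,260) in the crop. Next I carry it to the second bay from the left.

```bash
python3 -m creep '[{"slide":[1,0,-8],"roll":0,"grip":1},{"slide":[2,0,-25],"roll":-0.3,"grip":1},{"slide":[3,0,-48],"roll":-0.6,"grip":1},{"slide":[5,0,-76],"roll":-0.9,"grip":1},{"slide":[7,0,-106],"roll":-1.2,"grip":1},{"slide":[9.5,0,-136],"roll":-1.5,"grip":1},{"slide":[11.5,0,-166],"roll":-1.7,"grip":1},{"slide":[13.5,0,-196],"roll":-1.7,"grip":1},{"slide":[15.5,0,-226],"roll":-1.7,"grip":1},{"slide":[18,0,-256],"roll":-1.7,"grip":1},{"slide":[20,0,-284],"roll":-1.7,"grip":1},{"slide":[21.5,0,-308],"roll":-1.7,"grip":1},{"slide":[22.5,0,-324],"roll":-1.7,"grip":1},{"slide":[23,0,-331],"roll":-1.7,"grip":1},{"slide":[23,0,-333],"roll":-1.7,"grip":1},{"slide":[23,0,-333],"roll":-1.7,"grip":1},{"slide":[23,0,-333],"roll":-1.7,"grip":1}]'
python3 - <<'E'
from h import *
go(*rackp(0,.0375,.042),13.9)
E
```

```text
time: 12.68
tool_pos: [0.5621, -0.1631, 0.1653]
ee_rot: [-1.57, 0.0, 0.243]
wrist_force: [0.7, 0.9, -0.8]
width: 0.0512
t 12.68 pos [ 0.5621 -0.1631  0.1653] rot [-8.994e+01  2.000e-02  1.393e+01] F [ 0.65  0.91 -0.75] w 0.0512 q [-0.38  0.18  1.35  0.    1.62 -0.62]
slide [  0.7 123.3  -1.2] roll 0.03 dist 123.0
```

```bash
python3 -m creep '[{"slide":[0.5,8,-1],"roll":0,"grip":1},{"slide":[0.5,24,-1],"roll":0,"grip":1},{"slide":[0.5,44,-1],"roll":0,"grip":1},{"slide":[0.5,64,-1],"roll":0,"grip":1},{"slide":[0.5,84,-1],"roll":0,"grip":1},{"slide":[0.5,100,-1],"roll":0,"grip":1},{"slide":[0.5,111,-1],"roll":0,"grip":1},{"slide":[0.5,117,-1],"roll":0,"grip":1},{"slide":[0.5,119,-1],"roll":0,"grip":1},{"slide":[0.5,120,-1],"roll":0,"grip":1},{"slide":[0.5,120,-1],"roll":0,"grip":1},{"slide":[0.5,120,-1],"roll":0,"grip":1}]'
```

```text
time: 13.68
tool_pos: [0.5639, -0.1653, 0.0468]
ee_rot: [-1.572, -0.002, 0.242]
wrist_force: [-0.4, -0.3, -1.4]
width: 0.0511
```

```bash
python3 -m creep '[{"slide":[-0.5,2,0.5],"roll":0,"grip":1},{"slide":[-0.5,3.5,0.5],"roll":0,"grip":1},{"slide":[-0.5,4.5,0.5],"roll":0,"grip":1},{"slide":[-0.5,5,0.5],"roll":0,"grip":1},{"slide":[-0.5,5,0.5],"roll":0,"grip":1},{"slide":[-0.5,5,0.5],"roll":0,"grip":1}]'
```

```text
time: 14.18
tool_pos: [0.5625, -0.1648, 0.0409]
ee_rot: [-1.571, -0.0, 0.242]
wrist_force: [-0.8, 0.6, 1.2]
width: 0.0511
```

```bash
python3 -m creep '[{"slide":[0,0,0],"roll":0,"grip":0.45},{"slide":[0,0,0],"roll":0,"grip":0.35},{"slide":[0,0,0],"roll":0,"grip":0.2},{"slide":[0,0,0],"roll":0,"grip":0},{"slide":[0,0,0],"roll":0,"grip":0},{"slide":[0,0,0],"roll":0,"grip":0},{"slide":[0,0,0],"roll":0,"grip":0}]'
python3 - <<'E'
from h import *
from bench import snapshot
st()
a=snapshot("scene")[:,:,::-1]
cv2.imwrite("pics/g5.png",cv2.resize(a[100:300,160:400],(480,400)))
E
```

```text
time: 14.77
tool_pos: [0.5624, -0.1647, 0.0404]
ee_rot: [-1.571, 0.0, 0.242]
wrist_force: [-0.6, -0.5, 0.6]
width: 0.0882
t 14.77 pos [ 0.5624 -0.1647  0.0404] rot [-89.99   0.    13.87] F [-0.58 -0.48  0.61] w 0.0882 q [-0.38  0.25  1.51  0.    1.37 -0.62]
```

View pics/g5.png

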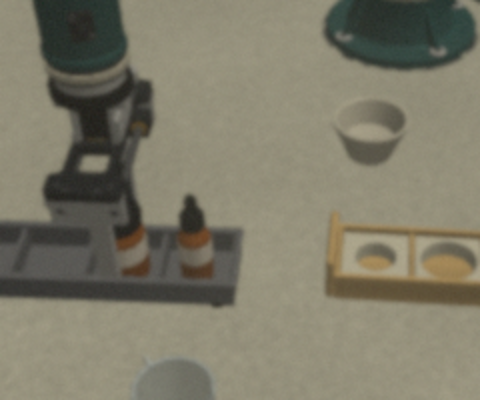

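The jar (130,245) and dropper bottle (195,240) stand upright in their bays. The fingers are open, so I retreat.

```bash
python3 -m creep '[{"slide":[0,0,0],"roll":0,"grip":0},{"slide":[0,-10,0],"roll":0,"grip":0},{"slide":[0,-35,0],"roll":0,"grip":0},{"slide":[0,-70,0],"roll":0,"grip":0},{"slide":[0,-105,0],"roll":0,"grip":0},{"slide":[0,-125,0],"roll":0,"grip":0},{"slide":[0,-130,0],"roll":0,"grip":0},{"slide":[0,-130,0],"roll":0,"grip":0}]'
python3 - <<'E'
from h import *
go(*B["tall"],.165,12.2)
E
```

```text
time: 15.48
tool_pos: [0.5636, -0.1651, 0.1734]
ee_rot: [-1.574, -0.004, 0.242]
wrist_force: [-0.4, -0.9, -0.8]
width: 0.0943
t 15.48 pos [ 0.5636 -0.1651  0.1734] rot [-90.18  -0.26  13.87] F [-0.38 -0.87 -0.82] w 0.0943 q [-0.38  0.17  1.34  0.    1.62 -0.62]
slide [-12.4   8.4 408. ] roll 1.67 dist 408.0
```

```bash
python3 -m creep '[{"slide":[-0.5,0,15],"roll":0.5,"grip":0},{"slide":[-1.5,0,45],"roll":1,"grip":0},{"slide":[-2.5,0,82],"roll":1.7,"grip":0},{"slide":[-4,0,120],"roll":1.7,"grip":0},{"slide":[-5,0,158],"roll":1.7,"grip":0},{"slide":[-6,0,196],"roll":1.7,"grip":0},{"slide":[-7,0,234],"roll":1.7,"grip":0},{"slide":[-8,0,272],"roll":1.7,"grip":0},{"slide":[-9.5,2,310],"roll":1.7,"grip":0},{"slide":[-10.5,4,345],"roll":1.7,"grip":0},{"slide":[-11.5,6,375],"roll":1.7,"grip":0},{"slide":[-12,7,397],"roll":1.7,"grip":0},{"slide":[-12.5,7,408],"roll":1.7,"grip":0},{"slide":[-12.5,7,408],"roll":1.7,"grip":0},{"slide":[-12.5,7,408],"roll":1.7,"grip":0}]'
python3 - <<'E'
from h import *
go(*B["tall"],.041,12.2)
E
```

```text
time: 16.73
tool_pos: [0.452, 0.2278, 0.1621]
ee_rot: [-1.572, 0.002, 0.213]
wrist_force: [-0.8, 0.3, -0.3]
width: 0.0942
t 16.73 pos [0.452  0.2278 0.1621] rot [-90.07   0.14  12.21] F [-0.84  0.28 -0.27] w 0.0942 q [ 0.36  0.    1.54 -0.    1.6   0.14]
slide [  1.8 121.1  -0.2] roll 0.01 dist 121.0
```

```bash
python3 -m creep '[{"slide":[1,15,0],"roll":0,"grip":0},{"slide":[1,40,0],"roll":0,"grip":0},{"slide":[1,65,0],"roll":0,"grip":0},{"slide":[1,87,0],"roll":0,"grip":0},{"slide":[1,104,0],"roll":0,"grip":0},{"slide":[1,115,0],"roll":0,"grip":0},{"slide":[1,120,0],"roll":0,"grip":0},{"slide":[1,122,0],"roll":0,"grip":0},{"slide":[1,122,0],"roll":0,"grip":0.2},{"slide":[1,122,0],"roll":0,"grip":0.3},{"slide":[1,122,0],"roll":0,"grip":0.4},{"slide":[1,122,0],"roll":0,"grip":0.5},{"slide":[1,122,0],"roll":0,"grip":1},{"slide":[1,122,0],"roll":0,"grip":1},{"slide":[1,122,0],"roll":0,"grip":1},{"slide":[1,122,0],"roll":0,"grip":1},{"slide":[1,122,0],"roll":0,"grip":1},{"slide":[1,122,0],"roll":0,"grip":1}]'
```

```text
time: 18.23
tool_pos: [0.4544, 0.2289, 0.0421]
ee_rot: [-1.571, -0.002, 0.212]
wrist_force: [1.7, 0.2, 1.2]
width: 0.0432
```

```bash
python3 -m creep '[{"slide":[0,-5,0],"roll":0,"grip":1},{"slide":[0,-15,0],"roll":0,"grip":1},{"slide":[0,-30,0],"roll":0,"grip":1},{"slide":[0,-50,0],"roll":0,"grip":1},{"slide":[0,-70,0],"roll":0,"grip":1},{"slide":[0,-90,0],"roll":0,"grip":1},{"slide":[0,-110,0],"roll":0,"grip":1},{"slide":[0,-122,0],"roll":0,"grip":1},{"slide":[0,-126,0],"roll":0,"grip":1},{"slide":[0,-126,0],"roll":0,"grip":1},{"slide":[0,-126,0],"roll":0,"grip":1}]'
python3 - <<'E'
from h import *
from bench import snapshot
go(*rackp(0,-.0375,.168),13.9)
a=snapshot("scene")[:,:,::-1]
cv2.imwrite("pics/g6.png",cv2.resize(a[100:300,260:500],(480,400)))
E
```

```text
time: 19.15
tool_pos: [0.4529, 0.2284, 0.1665]
ee_rot: [-1.571, 0.002, 0.212]
wrist_force: [-0.6, 0.9, -2.1]
width: 0.0436
t 19.15 pos [0.4529 0.2284 0.1665] rot [-90.01   0.11  12.17] F [-0.64  0.92 -2.15] w 0.0436 q [0.36 0.   1.53 0.   1.61 0.14]
slide [  27.2   -1.5 -481.9] roll -1.73 dist 483.0
```

View pics/g6.png

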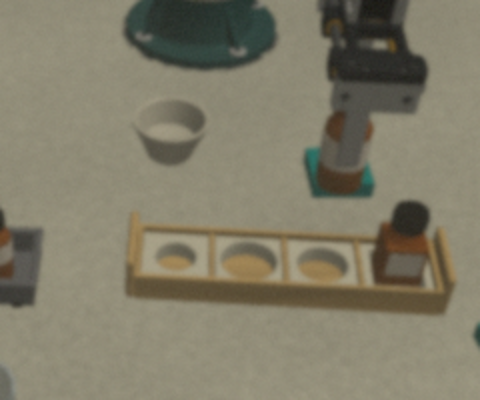

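The tall bottle is lifted, in line with the finger, and three inserts are now empty. Next I carry it to the third bay.

```bash
python3 -m creep '[{"slide":[0.5,0,-8],"roll":0,"grip":1},{"slide":[1.5,0,-25],"roll":-0.3,"grip":1},{"slide":[2.5,-1,-48],"roll":-0.6,"grip":1},{"slide":[4,-1,-77],"roll":-0.9,"grip":1},{"slide":[6,-1,-108],"roll":-1.2,"grip":1},{"slide":[8,-1,-140],"roll":-1.5,"grip":1},{"slide":[10,-1,-172],"roll":-1.7,"grip":1},{"slide":[11.5,-1,-204],"roll":-1.7,"grip":1},{"slide":[13.5,-1,-236],"roll":-1.7,"grip":1},{"slide":[15,-1,-268],"roll":-1.7,"grip":1},{"slide":[17,-1,-300],"roll":-1.7,"grip":1},{"slide":[19,-1,-332],"roll":-1.7,"grip":1},{"slide":[20.5,-1,-364],"roll":-1.7,"grip":1},{"slide":[22.5,-1,-396],"roll":-1.7,"grip":1},{"slide":[24,-1,-426],"roll":-1.7,"grip":1},{"slide":[25.5,-1,-452],"roll":-1.7,"grip":1},{"slide":[26.5,-1,-470],"roll":-1.7,"grip":1},{"slide":[27,-1,-479],"roll":-1.7,"grip":1},{"slide":[27,-1,-482],"roll":-1.7,"grip":1},{"slide":[27,-1,-482],"roll":-1.7,"grip":1}]'
python3 - <<'E'
from h import *
go(*rackp(0,-.0375,.046),13.9)
E
```

```text
time: 20.87
tool_pos: [0.5809, -0.237, 0.1674]
ee_rot: [-1.569, 0.001, 0.241]
wrist_force: [0.0, 0.8, -1.7]
width: 0.043
t 20.87 pos [ 0.5809 -0.237   0.1674] rot [-8.990e+01  8.000e-02  1.382e+01] F [ 0.01  0.8  -1.73] w 0.043 q [-0.48  0.27  1.23  0.    1.64 -0.72]
slide [1.000e-01 1.214e+02 1.000e-01] roll -0.08 dist 121.0
```

```bash
python3 -m creep '[{"slide":[0,8,0],"roll":0,"grip":1},{"slide":[0,24,0],"roll":0,"grip":1},{"slide":[0,44,0],"roll":0,"grip":1},{"slide":[0,64,0],"roll":0,"grip":1},{"slide":[0,84,0],"roll":0,"grip":1},{"slide":[0,100,0],"roll":0,"grip":1},{"slide":[0,111,0],"roll":0,"grip":1},{"slide":[0,117,0],"roll":0,"grip":1},{"slide":[0,119,0],"roll":0,"grip":1},{"slide":[0,120,0],"roll":0,"grip":1},{"slide":[0,120,0],"roll":0,"grip":1},{"slide":[0,120,0],"roll":0,"grip":1}]'
```

```text
time: 21.87
tool_pos: [0.5823, -0.2372, 0.0499]
ee_rot: [-1.572, -0.002, 0.242]
wrist_force: [0.9, 0.2, -2.6]
width: 0.0435
```

```bash
python3 -m creep '[{"slide":[-0.5,2,0],"roll":0,"grip":1},{"slide":[-0.5,4,0],"roll":0,"grip":1},{"slide":[-0.5,5.5,0],"roll":0,"grip":1},{"slide":[-0.5,6.5,0],"roll":0,"grip":1},{"slide":[-0.5,6.5,0],"roll":0,"grip":1},{"slide":[-0.5,6.5,0],"roll":0,"grip":1},{"slide":[-0.5,6.5,0],"roll":0,"grip":1}]'
```

```text
time: 22.45
tool_pos: [0.581, -0.2371, 0.0421]
ee_rot: [-1.571, -0.0, 0.242]
wrist_force: [-0.6, -0.2, -1.7]
width: 0.0434
```

```bash
python3 -m creep '[{"slide":[0,0.5,0],"roll":0,"grip":1},{"slide":[0,0.8,0],"roll":0,"grip":1},{"slide":[0,0.8,0],"roll":0,"grip":1}]'
```

```text
time: 22.7
tool_pos: [0.5811, -0.2371, 0.042]
ee_rot: [-1.571, -0.0, 0.242]
wrist_force: [-2.4, 0.3, 3.2]
width: 0.0437
```

Contact with the floor is confirmed, so I release.

```bash
python3 -m creep '[{"slide":[0,0.3,0],"roll":0,"grip":0.5},{"slide":[0,0.3,0],"roll":0,"grip":0.4},{"slide":[0,0.3,0],"roll":0,"grip":0.2},{"slide":[0,0.3,0],"roll":0,"grip":0},{"slide":[0,0.3,0],"roll":0,"grip":0},{"slide":[0,0.3,0],"roll":0,"grip":0},{"slide":[0,0.3,0],"roll":0,"grip":0},{"slide":[0,0.3,0],"roll":0,"grip":0}]'
python3 - <<'E'
from h import *
from bench import snapshot
st()
a=snapshot("scene")[:,:,::-1]
cv2.imwrite("pics/g7.png",cv2.resize(a[100:300,100:340],(480,400)))
E
```

```text
time: 23.37
tool_pos: [0.581, -0.237, 0.0408]
ee_rot: [-1.571, -0.0, 0.242]
wrist_force: [-0.4, 0.6, -0.3]
width: 0.0903
t 23.37 pos [ 0.581  -0.237   0.0408] rot [-9.000e+01 -1.000e-02  1.387e+01] F [-0.42  0.55 -0.33] w 0.0903 q [-0.48  0.34  1.4   0.    1.4  -0.72]
```

View pics/g7.png

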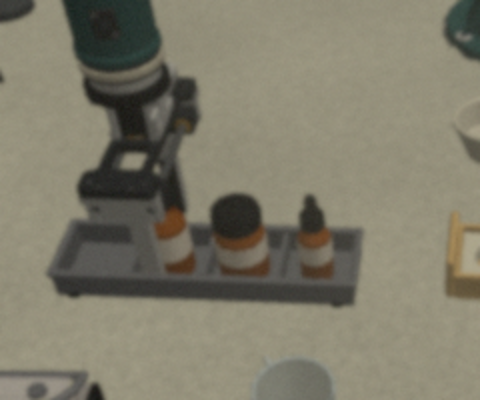

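All three bottles stand in their bays, the tall one at (178,240) in the crop. I retreat and go for the square bottle.

```bash
python3 -m creep '[{"slide":[0,0,0],"roll":0,"grip":0},{"slide":[0,-10,0],"roll":0,"grip":0},{"slide":[0,-35,0],"roll":0,"grip":0},{"slide":[0,-70,0],"roll":0,"grip":0},{"slide":[0,-105,0],"roll":0,"grip":0},{"slide":[0,-125,0],"roll":0,"grip":0},{"slide":[0,-130,0],"roll":0,"grip":0},{"slide":[0,-130,0],"roll":0,"grip":0},{"slide":[0,-130,0],"roll":0,"grip":0}]'
python3 - <<'E'
from h import *
go(*B["square"],.168,12.2)
E
```

```text
time: 24.17
tool_pos: [0.5805, -0.2368, 0.1699]
ee_rot: [-1.57, 0.001, 0.242]
wrist_force: [0.3, 0.7, 0.0]
width: 0.0942
t 24.17 pos [ 0.5805 -0.2368  0.1699] rot [-8.994e+01  6.000e-02  1.387e+01] F [0.32 0.65 0.05] w 0.0942 q [-0.48  0.27  1.23  0.    1.64 -0.72]
slide [ -9.3   1.9 557.2] roll 1.67 dist 557.0
```

```bash
python3 -m creep '[{"slide":[0,0,15],"roll":0.5,"grip":0},{"slide":[-1,0,45],"roll":1,"grip":0},{"slide":[-1.5,0,82],"roll":1.7,"grip":0},{"slide":[-2,0,120],"roll":1.7,"grip":0},{"slide":[-2.5,0,158],"roll":1.7,"grip":0},{"slide":[-3,0,196],"roll":1.7,"grip":0},{"slide":[-4,0,234],"roll":1.7,"grip":0},{"slide":[-4.5,0,272],"roll":1.7,"grip":0},{"slide":[-5,0,310],"roll":1.7,"grip":0},{"slide":[-6,0,348],"roll":1.7,"grip":0},{"slide":[-6.5,0,386],"roll":1.7,"grip":0},{"slide":[-7,1,424],"roll":1.7,"grip":0},{"slide":[-7.5,1,462],"roll":1.7,"grip":0},{"slide":[-8,1,496],"roll":1.7,"grip":0},{"slide":[-9,1,525],"roll":1.7,"grip":0},{"slide":[-9.5,1,546],"roll":1.7,"grip":0},{"slide":[-9.5,1,557],"roll":1.7,"grip":0},{"slide":[-9.5,1,557],"roll":1.7,"grip":0},{"slide":[-9.5,1,557],"roll":1.7,"grip":0}]'
python3 - <<'E'
from h import *
go(*B["square"],.041,12.2)
E
```

```text
time: 25.75
tool_pos: [0.4377, 0.3008, 0.1681]
ee_rot: [-1.573, 0.003, 0.213]
wrist_force: [-0.1, 0.4, 0.3]
width: 0.0937
t 25.75 pos [0.4377 0.3008 0.1681] rot [-90.1    0.17  12.2 ] F [-0.11  0.39  0.27] w 0.0937 q [ 0.5   0.06  1.48 -0.    1.61  0.28]
slide [  0.5 127.1   1.2] roll -0.0 dist 127.0
```

```bash
python3 -m creep '[{"slide":[0,15,1],"roll":0,"grip":0},{"slide":[0,40,1],"roll":0,"grip":0},{"slide":[0,65,1],"roll":0,"grip":0},{"slide":[0,90,1],"roll":0,"grip":0},{"slide":[0,108,1],"roll":0,"grip":0},{"slide":[0,120,1],"roll":0,"grip":0},{"slide":[0,125,1],"roll":0,"grip":0},{"slide":[0,127,1],"roll":0,"grip":0},{"slide":[0,127,1],"roll":0,"grip":0.2},{"slide":[0,127,1],"roll":0,"grip":0.3},{"slide":[0,127,1],"roll":0,"grip":0.4},{"slide":[0,127,1],"roll":0,"grip":0.5},{"slide":[0,127,1],"roll":0,"grip":1},{"slide":[0,127,1],"roll":0,"grip":1},{"slide":[0,127,1],"roll":0,"grip":1},{"slide":[0,127,1],"roll":0,"grip":1},{"slide":[0,127,1],"roll":0,"grip":1},{"slide":[0,127,1],"roll":0,"grip":1}]'
```

```text
time: 27.25
tool_pos: [0.4385, 0.3027, 0.0432]
ee_rot: [-1.571, -0.001, 0.212]
wrist_force: [0.3, -0.4, -0.8]
width: 0.0439
```

```bash
python3 -m creep '[{"slide":[0,-5,0],"roll":0,"grip":1},{"slide":[0,-15,0],"roll":0,"grip":1},{"slide":[0,-30,0],"roll":0,"grip":1},{"slide":[0,-50,0],"roll":0,"grip":1},{"slide":[0,-70,0],"roll":0,"grip":1},{"slide":[0,-90,0],"roll":0,"grip":1},{"slide":[0,-110,0],"roll":0,"grip":1},{"slide":[0,-121,0],"roll":0,"grip":1},{"slide":[0,-125,0],"roll":0,"grip":1},{"slide":[0,-125,0],"roll":0,"grip":1},{"slide":[0,-125,0],"roll":0,"grip":1}]'
python3 - <<'E'
from h import *
from bench import snapshot
go(*rackp(0,-.1125,.168),13.9)
a=snapshot("scene")[:,:,::-1]
cv2.imwrite("pics/g8.png",cv2.resize(a[100:300,300:540],(480,400)))
E
```

```text
time: 28.17
tool_pos: [0.4375, 0.3022, 0.167]
ee_rot: [-1.571, 0.002, 0.212]
wrist_force: [0.2, 0.8, -1.3]
width: 0.0439
t 28.17 pos [0.4375 0.3022 0.167 ] rot [-90.02   0.1   12.17] F [ 0.16  0.79 -1.29] w 0.0439 q [0.5  0.06 1.48 0.   1.61 0.29]
slide [  28.9   -1.  -632.2] roll -1.73 dist 633.0
```

View pics/g8.png

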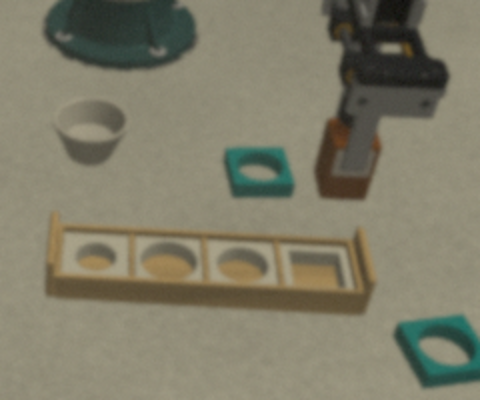

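The square bottle is held and the carrier is empty. I carry it in two legs.

```bash
python3 -m creep '[{"slide":[0.5,-2,-8],"roll":0,"grip":1},{"slide":[1,-3,-25],"roll":-0.3,"grip":1},{"slide":[2,-3,-48],"roll":-0.6,"grip":1},{"slide":[3.5,-3,-77],"roll":-0.9,"grip":1},{"slide":[5,-3,-110],"roll":-1.2,"grip":1},{"slide":[6.5,-3,-144],"roll":-1.5,"grip":1},{"slide":[8,-3,-178],"roll":-1.7,"grip":1},{"slide":[9.5,-3,-212],"roll":-1.7,"grip":1},{"slide":[11,-3,-246],"roll":-1.7,"grip":1},{"slide":[13,-3,-280],"roll":-1.7,"grip":1},{"slide":[14.5,-3,-314],"roll":-1.7,"grip":1},{"slide":[16,-3,-348],"roll":-1.7,"grip":1},{"slide":[17.5,-3,-382],"roll":-1.7,"grip":1},{"slide":[19,-3,-416],"roll":-1.7,"grip":1},{"slide":[20,-3,-446],"roll":-1.7,"grip":1},{"slide":[21,-3,-468],"roll":-1.7,"grip":1},{"slide":[22,-3,-480],"roll":-1.7,"grip":1},{"slide":[22,-3,-484],"roll":-1.7,"grip":1},{"slide":[22,-3,-484],"roll":-1.7,"grip":1}]'
python3 - <<'E'
from h import *
go(*rackp(0,-.1125,.168),13.9)
E
```

```text
time: 29.8
tool_pos: [0.5611, -0.1664, 0.1699]
ee_rot: [-1.569, 0.001, 0.241]
wrist_force: [0.7, 1.1, -1.3]
width: 0.0438
t 29.8 pos [ 0.5611 -0.1664  0.1699] rot [-8.991e+01  8.000e-02  1.380e+01] F [ 0.67  1.12 -1.29] w 0.0438 q [-0.39  0.18  1.34  0.    1.63 -0.63]
slide [   2.6    1.9 -148.2] roll -0.1 dist 148.0
```

```bash
python3 -m creep '[{"slide":[0.3,0,-8],"roll":0,"grip":1},{"slide":[0.6,0,-24],"roll":0,"grip":1},{"slide":[1,0,-48],"roll":0,"grip":1},{"slide":[1.5,0,-75],"roll":0,"grip":1},{"slide":[2,0,-102],"roll":0,"grip":1},{"slide":[2.5,0,-125],"roll":0,"grip":1},{"slide":[2.5,0,-140],"roll":0,"grip":1},{"slide":[2.5,0,-147],"roll":0,"grip":1},{"slide":[2.5,0,-148],"roll":0,"grip":1},{"slide":[2.5,0,-148],"roll":0,"grip":1},{"slide":[2.5,0,-148],"roll":0,"grip":1}]'
python3 - <<'E'
from h import *
go(*rackp(0,-.1125,.047),13.9)
E
```

```text
time: 30.72
tool_pos: [0.5995, -0.308, 0.171]
ee_rot: [-1.57, -0.0, 0.243]
wrist_force: [0.3, -0.3, -2.5]
width: 0.0437
t 30.72 pos [ 0.5995 -0.308   0.171 ] rot [-8.997e+01 -1.000e-02  1.393e+01] F [ 0.27 -0.29 -2.53] w 0.0437 q [-0.56  0.37  1.09  0.    1.67 -0.8 ]
slide [ -0.9 124.   -1.5] roll 0.03 dist 124.0
```

```bash
python3 -m creep '[{"slide":[-0.5,8,-1],"roll":0,"grip":1},{"slide":[-0.5,24,-1],"roll":0,"grip":1},{"slide":[-0.5,44,-1],"roll":0,"grip":1},{"slide":[-0.5,64,-1],"roll":0,"grip":1},{"slide":[-0.5,84,-1],"roll":0,"grip":1},{"slide":[-0.5,101,-1],"roll":0,"grip":1},{"slide":[-0.5,113,-1],"roll":0,"grip":1},{"slide":[-0.5,119,-1],"roll":0,"grip":1},{"slide":[-0.5,121,-1],"roll":0,"grip":1},{"slide":[-0.5,122,-1],"roll":0,"grip":1},{"slide":[-0.5,122,-1],"roll":0,"grip":1},{"slide":[-0.5,122,-1],"roll":0,"grip":1},{"slide":[-0.5,122,-1],"roll":0,"grip":1}]'
```

```text
time: 31.8
tool_pos: [0.5999, -0.3106, 0.0503]
ee_rot: [-1.572, -0.002, 0.242]
wrist_force: [0.4, 1.0, -1.5]
width: 0.0438
```

```bash
python3 -m creep '[{"slide":[-0.5,2,0],"roll":0,"grip":1},{"slide":[-0.5,4,0],"roll":0,"grip":1},{"slide":[-0.5,5.5,0],"roll":0,"grip":1},{"slide":[-0.5,6,0],"roll":0,"grip":1},{"slide":[-0.5,6,0],"roll":0,"grip":1},{"slide":[-0.5,6,0],"roll":0,"grip":1},{"slide":[-0.5,6,0],"roll":0,"grip":1}]'
```

```text
time: 32.38
tool_pos: [0.5988, -0.3104, 0.0432]
ee_rot: [-1.571, -0.0, 0.242]
wrist_force: [-0.4, 0.1, -0.2]
width: 0.0437
```

```bash
python3 -m creep '[{"slide":[0,0.4,0],"roll":0,"grip":1},{"slide":[0,0.6,0],"roll":0,"grip":1},{"slide":[0,0.6,0],"roll":0,"grip":1}]'
```

```text
time: 32.63
tool_pos: [0.5988, -0.3104, 0.0432]
ee_rot: [-1.571, -0.0, 0.242]
wrist_force: [-1.8, 0.7, 5.3]
width: 0.0437
```

On the floor (5 N upward), so I release and lift away.

```bash
python3 -m creep '[{"slide":[0,-0.3,0],"roll":0,"grip":0.5},{"slide":[0,-0.3,0],"roll":0,"grip":0.4},{"slide":[0,-0.3,0],"roll":0,"grip":0.2},{"slide":[0,-0.3,0],"roll":0,"grip":0},{"slide":[0,-0.3,0],"roll":0,"grip":0},{"slide":[0,-0.3,0],"roll":0,"grip":0},{"slide":[0,-0.3,0],"roll":0,"grip":0},{"slide":[0,-0.3,0],"roll":0,"grip":0},{"slide":[0,-10,0],"roll":0,"grip":0},{"slide":[0,-35,0],"roll":0,"grip":0},{"slide":[0,-70,0],"roll":0,"grip":0},{"slide":[0,-105,0],"roll":0,"grip":0},{"slide":[0,-125,0],"roll":0,"grip":0},{"slide":[0,-132,0],"roll":0,"grip":0},{"slide":[0,-132,0],"roll":0,"grip":0},{"slide":[0,-132,0],"roll":0,"grip":0}]'
python3 - <<'E'
from h import *
go(.40,-.12,.25,13.9)
E
```

```text
time: 33.97
tool_pos: [0.5985, -0.3101, 0.1735]
ee_rot: [-1.57, 0.001, 0.242]
wrist_force: [0.7, -0.4, -0.5]
width: 0.0941
t 33.97 pos [ 0.5985 -0.3101  0.1735] rot [-8.996e+01  3.000e-02  1.387e+01] F [ 0.66 -0.41 -0.47] w 0.0941 q [-0.56  0.37  1.09  0.    1.68 -0.8 ]
slide [-147.1  -76.5  232.2] roll -0.03 dist 285.0
```

```bash
python3 -m creep '[{"slide":[0,-20,0],"roll":0,"grip":0},{"slide":[0,-50,0],"roll":0,"grip":0},{"slide":[-20,-70,0],"roll":0,"grip":0},{"slide":[-50,-76,0],"roll":0,"grip":0},{"slide":[-80,-76,30],"roll":0,"grip":0},{"slide":[-110,-76,60],"roll":0,"grip":0},{"slide":[-140,-76,90],"roll":0,"grip":0},{"slide":[-170,-76,120],"roll":0,"grip":0},{"slide":[-190,-76,150],"roll":0,"grip":0},{"slide":[-200,-76,185],"roll":0,"grip":0},{"slide":[-200,-76,220],"roll":0,"grip":0},{"slide":[-200,-76,240],"roll":0,"grip":0},{"slide":[-200,-76,240],"roll":0,"grip":0},{"slide":[-200,-76,240],"roll":0,"grip":0},{"slide":[-200,-76,240],"roll":0,"grip":0}]'
python3 - <<'E'
from h import *
from bench import snapshot
st()
a=snapshot("scene")[:,:,::-1];cv2.imwrite("pics/fs.png",a)
b=snapshot("top")[:,:,::-1];cv2.imwrite("pics/ft.png",b)
cv2.imwrite("pics/fin.png",np.vstack([cv2.resize(a[170:350,110:310],(640,400*36//50)),cv2.resize(b[120:280,340:520],(400,300))[:, :].copy() if 0 else cv2.resize(b[170:280,340:520],(640,300))]))
h=dict(square=86,tall=96,jar=74,dropper=76)
g=dict(square=-.1125,tall=-.0375,jar=.0375,dropper=.1125)
for k in h:
  print(k,"expected cap px scene",proj("scene",rackp(0,g[k],.005+h[k]/1e3)).round(1),"top",proj("top",rackp(0,g[k],.005+h[k]/1e3)).round(1))
for n,im,box in(("scene",a,(120,180,290,250)),("top",b,(345,170,520,275))):
  m=np.zeros(im.shape[:2],bool);x0,y0,x1,y1=box;m[y0:y1,x0:x1]=im[y0:y1,x0:x1].max(2)<42
  for c,s,_ in blobs(m,25):print(n,c.round(1),s)
E
```

```text
time: 35.22
tool_pos: [0.3469, -0.1256, 0.2487]
ee_rot: [-1.569, 0.002, 0.242]
wrist_force: [1.0, -0.9, 0.0]
width: 0.0939
t 35.22 pos [ 0.3469 -0.1256  0.2487] rot [-89.92   0.13  13.86] F [ 0.96 -0.91  0.  ] w 0.0939 q [-0.5  -0.33  1.66 -0.    1.81 -0.74]
square expected cap px scene [142.1 201.7] top [490.7 208.6]
tall expected cap px scene [178.6 199. ] top [456.3 216.9]
jar expected cap px scene [218.2 208.8] top [418.  227.2]
dropper expected cap px scene [255.6 209.2] top [382.5 236. ]
scene [178.3 199. ] [173 192  12  14 122]
scene [141.8 200.9] [134 194  17  15 203]
scene [216.4 210.6] [207 200  22  19 176]
top [491.5 214.3] [484 210  14   8  33]
top [456.4 220.2] [450 216  13   9  66]
top [418.7 229.8] [407 220  24  21 368]
top [382.2 236.7] [377 232  11  11  95]
```

View pics/fin.png

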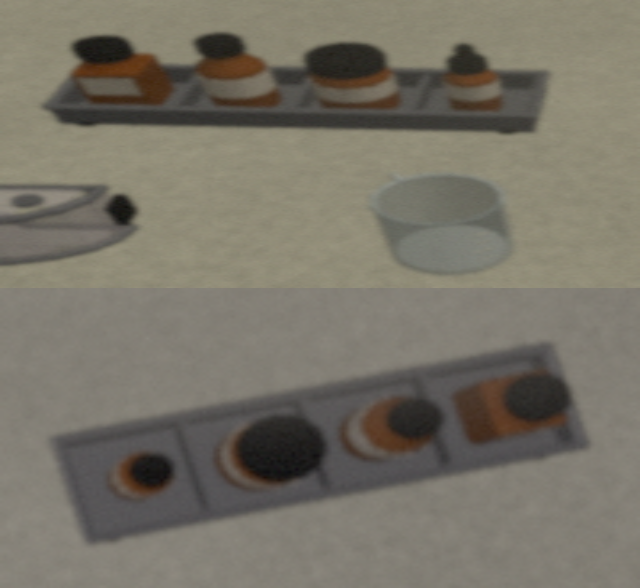

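View pics/fs.png

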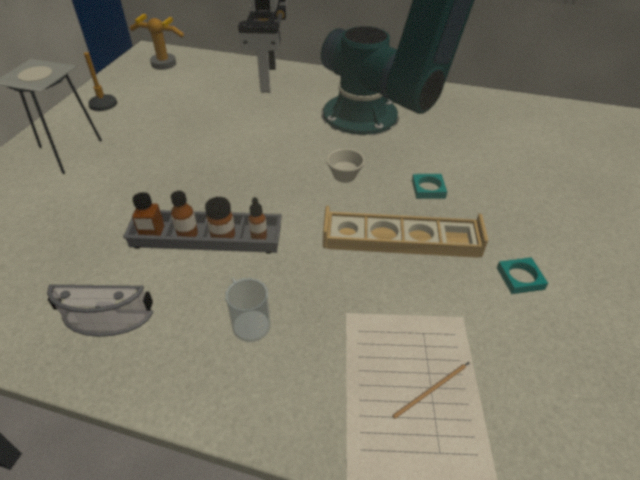

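The full scene picture shows all four bottles upright, one per bay. From left to right as seen from the robot, they are dropper (258,215), jar (218,215), tall (183,212) and square (146,212). The caps are where expected, the beaker at (250,310) is unmoved, and the gripper is clear. I hand the job in.

```bash
python3 -c "
from bench import ticket
print(ticket.close_job())"
```

```text
the job is handed in; nothing more can be done
None
```

All four bottles are in the bench rack, one upright in each bay, in reverse of their carrier order. From left to right as seen from the robot they now stand dropper, jar, tall, square. The job was handed in at about 35 s of the 106 s allowed.

- **Set-down:** I lowered each bottle until its weight or a few newtons of push showed on the wrist, at the same tool height as when it was picked up, and only then opened the fingers.
- **Scene view:** all four look upright. The square, tall and jar caps lie within about 3 px of where they should be. The mask missed the dropper's cap there, so I judged that one by eye.
- **Top view:** the dropper, jar and tall caps agree within about 3 px. The square's cap read about 6 px off because the mask caught only part of it (33 px). Its scene reading was within 1 px.
- **Surroundings:** the gripper was open and well clear at the end. By eye, the beaker had not moved. No checks failed.

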